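# Nest the striker capsule in its display case and twist the cover shut

## Task

Put the small striker capsule away in its display case: press it fully home, upright, in the foam ring of the case, then set the knobbed cover down over it so that it rests flat on the case, and turn the cover clockwise as far as it goes so that it is locked. Carry the cover by its knob, but let go of the knob before you turn it and push the cover round by a wing, because the knob's screw works loose when it is twisted. Leave everything else where it is.

Things in the scene. Friction and masses are not known exactly. Their poses are not given: they have to be found in the camera images.
- case: Display case base, fixed: teak plinth 140 mm (along x) by 104 mm, 18 mm high; on it a round aluminium flange 85 mm across, flat top 24 mm above the table; on that a hollow neck (67 mm outside, 62 inside, rim 46 mm above the table) with a dark foam ring inside. Origin: centre of the plinth's underside; z up; x through the neck's two lugs (half a turn is the same).
- case_well (a point): Centre of the floor of the foam's hole, on the case's axis, level with the flange top, 24 mm above the table; axes as the case. Foam: 16 mm high, four springy segments, hole 44.6 mm, yields to the capsule's 46. Set down by weight alone the capsule stands 7 to 10 mm proud; pressing it home takes 4 to 12 N, then friction holds it.
- case_lug (a point): Middle of the neck's +x outward lug, 36 mm from the axis, 34 mm above the table; the other is opposite. Each is 40 degrees wide, reaches 38 mm from the axis, underside 31.5 and top 37 mm above the table. At its clockwise end (from above) a stop post 9 degrees wide runs down to the flange.
- capsule: Inner shell: closed plain aluminium capsule, 46 mm in diameter, 36 mm high, foot tapered to 41 mm over the lowest 8 mm, about 70 g. Starts upright on the coaster. Origin: centre of its underside; z up to its flat top. Home: underside on the well's floor, top 60 mm above the table.
- cover: Outer shell: aluminium, open below, 85 mm in diameter, 43.5 mm high without the knob; inside 40 deep, 80 mm wide, 71 above 14.5 mm; 180 g. Starts mouth down on the table. Origin: centre of its mouth plane; z up; x through its two wings (half a turn is the same). Goes over the neck with 2 mm play, rests on the flange. Locked: x in line with the case's. Too high to turn if the capsule is not home.
- cover_knob: The steel knob screwed on the middle of the cover's top: round, 22 mm in diameter, 25 mm high. Origin: centre of its underside, 43.5 mm above the cover's mouth plane.
- cover_lug (a point): Middle of the inward lug inside the mouth under the +x wing, 38 mm from the axis, 3 mm above the mouth plane; another under the -x wing. Each 40 degrees wide, 5.5 mm high, in to 35.5 mm from the axis. They pass between the case's lugs only with the cover's x axis 42 to 130 degrees counter-clockwise (from above) of the case's; turned clockwise they run under these up to the stops.
- wing_a (a point): Middle of the cover's +x wing: an upright radial plate outside the cover, 8 mm thick, from 42 to 65 mm from the axis and 10 to 32 mm above the mouth plane. This point: 55 mm from the axis, 21 mm above the mouth plane; axes as the cover.
- wing_b (a point): Middle of the cover's -x wing, the same plate on the far side, 55 mm from the axis, 21 mm above the mouth plane; axes as the cover.
- coaster: Round teak coaster, 100 mm across, 8 mm thick, fixed to the table, on which the capsule starts. Origin: centre of its underside.
- striker: Bystander: loose swirled green resin striker, a disc 41 mm across and 9 mm thick. Origin: centre of its underside.
- magnifier: Bystander: magnifier lying flat, brass rim 72 mm across and 10 mm high, dark wooden handle along its +x to 141 mm from the lens centre. Origin: under the lens centre.
- dish: Bystander: chipped white ceramic dish, 110 mm across, 24 mm high, with three carrom men in it. Origin: centre of its underside.
- flat_tin: Bystander: flat closed aluminium tin, 70 mm across and 22 mm high (wider and lower than the capsule). Origin: centre of its underside.
- shaker: Bystander: steel powder shaker, 48 mm across and 100 mm high. Origin: centre of its underside.
- easel: Bystander: small empty dark wooden striker stand, 45 x 60 mm, 33 mm high. Origin: centre of its underside.
Mind the look-alikes: they are no part of the job. Leave any red look-alike of the capsule alone. Leave any red look-alike of the cover alone.

How it is judged:
By the outcome, as a careful person would: the job done as asked, in the order asked, and still so for the second after the job is handed in, with the robot touching nothing.
It also fails if it takes over 72 s, if anything falls off the work surface, if the arm or the gripper's body presses on something with over 40 N, if the wrist force passes 120 N, or if a joint passes its speed limit or range.

## Robot

A 6-joint arm with a two-finger parallel gripper is mounted at the origin on the work surface. World frame = base frame: x ahead of the robot, y to its left, z up, the work surface at z = 0. Lengths are in mm, angles in rad, forces in N, time in s.
With the tool pointing down it reaches from about 400 to 925 mm from the base axis. Payload 12.5 kg.
Tool frame: the origin (TCP) lies midway between the tips of the shut fingers; the grasp point (between the pads) lies 19 mm behind it (env.grip_depth is the distance from the TCP to the grasp point, in mm); z points along the fingers, y is the line along which they close (so a half turn about z gives the same grasp; the last joint's range is limited). The gripper opens to 95 mm and grips with 3 to 60 N. Pads are 20 mm wide; open, the fingers measure 119 mm over their backs; the gripper's body (75 mm by 180 mm) begins 59 mm behind the grasp point.
Start: joints at [-1.421, 0.491, 1.559, -0, 1.092, -0.106], TCP at [158.16, -604.675, 214.661] pointing down, gripper open.
Joint ranges: [-3.1, 3.1], [-0.84, 2.19], [0.05, 2.79], [-1.13, 4.28], [0.06, 2.93], [-2.69, 2.69]. Speed limits (rad/s): [2.22, 2.22, 2.79, 3.14, 3.14, 3.14].

## Interface

Orientations are given as [roll, pitch, yaw] about the fixed x, y, z axes, in that order (R = Rz(yaw) Ry(pitch) Rx(roll)).
In Python, from cell import monitor, viewer, order, env gives the robot as it stands.
- The arm moves only by the tool move_arm, never from a script. Its argument "moves" is one flat list of numbers, 4 for each row, row after row: the shift along the tool's x, y, z normalised to -1 to 1, where 1 is 0.15 m, then the turn about the tool's z normalised to -1 to 1, where 1 is pi/2 rad. A call has 1 to 10 rows; each row shifts and turns the commanded pose from where the row before left it, along the tool's axes as they then stand; what a row does not reach is not made up. A row lasts 1/8 s, in which the tool goes at most 62.5 mm and 10.7 degrees, less where a joint would pass 70% of its speed; a pose out of reach is approached as far as the arm can. A call with a number of a shift or a turn outside -1 to 1 is refused whole. A call with a gripper value outside its range is refused whole. "claw" is the finger opening in mm, from 0 to 95.1, set as the call begins (left out, the last holds). The fingers move at their own pace and stop on an object; the grip force is fixed at half the most. Time passes only in rows, so rows that do not move let the fingers close. It gives the time, the measured TCP pose, the force, the opening and the grip force at its end, in the units of the state.
- monitor.state(): the state, without advancing time (a new reading comes with each control period).
- viewer.read_camera(name): name is "scene" or "top" or "wrist"; returns the picture (480x640x3 uint8, red, green, blue); there is no depth.
- viewer.camera_info(name): a dict with "K" (3x3 intrinsics, pixels), "camera_from_world" (4x4, takes a point from world to camera coordinates). Camera axes: x right, y down, z forward; pixel columns grow to the right and rows downward; lengths in mm; the calibration is good to about 2 mm. A picture is of the moment at which its call begins: read the wrist's pose just before it. camera_info takes no time and is no camera call; for the wrist camera it gives the pose at the moment of the call.
- order.job_done(): hands the job in; it is judged then, once.
The state is a dict: "t": time; "joints": joint angles; "qvel": joint speeds; "tau": joint torques, N m; "eef_pos": TCP position; "tcp_rot": TCP orientation; "ft_force": force on the tool from outside, world axes, zero at the start; "moment": the same for the moment, N m; "opening": opening from 0.0 (shut) to 1.0 (fully open); "grip_force": force on a finger pad.
Only numpy, scipy, OpenCV 4.12 (cv2) and the standard library are available. Lean on these libraries where they do the work, as an engineer would, in place of code of your own. Each camera call takes 0.05 s, during which the arm holds its last target. There are 200 camera calls.

## Working session

There is one attempt and no reset: what is moved stays moved. The work goes in short steps, Python scripts to look and compute and a tool call to move; the robot and the scene stay as the last step left them, time stands still between calls to the robot, and variables do not carry over. Pictures are saved under pics/ and viewed, at most 10 in all, crops included, and the job is handed in when it is done.

Besides the shell and the picture viewer there is one more tool, called after "Request:" as a command line: name --argument value ..., lists and objects as JSON in quotes. move_arm: Moves the arm, as the interface text tells. Scaled input: -1 to 1 covers 0.15 m each way for a shift and pi/2 rad each way for a turn. Its arguments: {"type":"object","properties":{"moves":{"type":"array"},"claw":{"type":"number"}},"required":["moves"]}

```bash
mkdir -p pics; ls
python3 - <<'E'
from cell import monitor, viewer, order, env
import cv2, numpy as np
for n in("scene","top"):
    cv2.imwrite(f"pics/{n}0.png",viewer.read_camera(n)[:,:,::-1])
    i=viewer.camera_info(n); print(n,np.round(i["K"],1).tolist(),np.round(i["camera_from_world"],3).tolist())
print(monitor.state())
E
```

```text
pics
scene [[593.8, 0.0, 318.9], [0.0, 593.8, 242.3], [0.0, 0.0, 1.0]] [[0.789, 0.614, 0.019, -455.007], [0.414, -0.509, -0.755, -220.589], [-0.454, 0.604, -0.655, 1799.354], [0.0, 0.0, 0.0, 1.0]]
top [[525.0, 0.0, 316.3], [0.0, 525.0, 244.7], [0.0, 0.0, 1.0]] [[-0.018, -1.0, 0.021, -29.91], [-0.989, 0.015, -0.15, 619.983], [0.15, -0.023, -0.988, 939.968], [0.0, 0.0, 0.0, 1.0]]
{'t': 0.1, 'joints': array([-1.42062701e+00,  4.91479485e-01,  1.55936542e+00, -1.97058240e-06,
        1.09168511e+00, -1.05593402e-01]), 'qvel': array([ 0.00046585,  0.00025258, -0.00119214,  0.00071267, -0.00060923,
        0.00047471]), 'tau': array([ 3.40653140e-03, -6.13621902e+01, -2.58606040e+01,  6.94244890e-02,
        4.70074243e-02, -5.66669655e-05]), 'eef_pos': array([ 158.11008805, -604.46393049,  214.14043175]), 'tcp_rot': array([-3.14066033e+00, -9.70567565e-05,  2.55763580e-01]), 'ft_force': array([ 0.83043173, -0.56904933, -0.52094581]), 'moment': array([ 0.01067636, -0.01825264,  0.00791605]), 'grip_force': 0.0, 'opening': 1.0022774236889695}
```

View pics/top0.png

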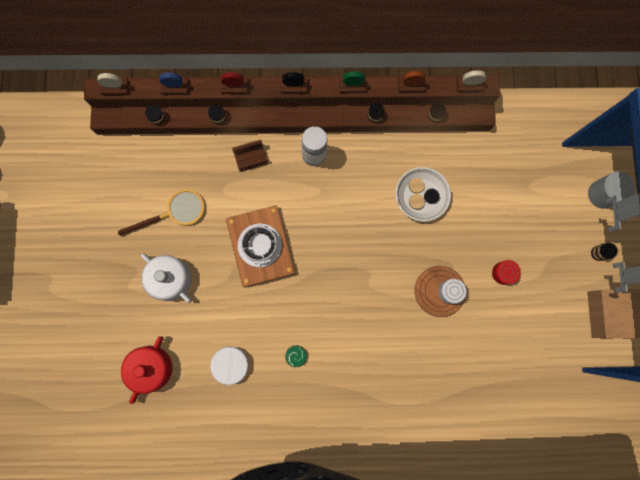

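View pics/scene0.png

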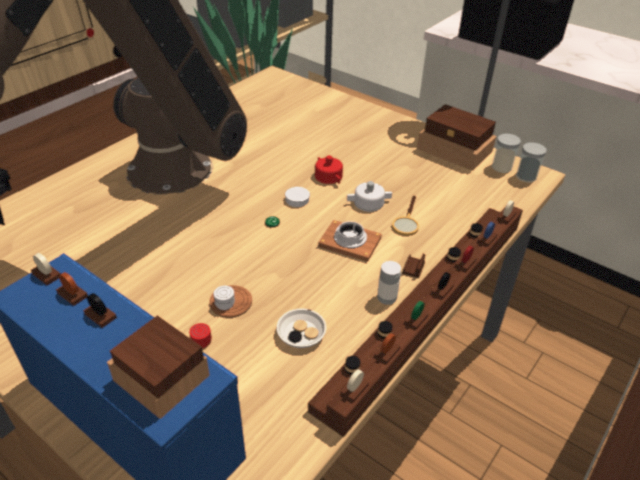

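Top view: the capsule is at about (453,291) on the coaster. The case is centred at about (260,246), with plinth corners (228,219), (275,207), (293,273) and (245,287). The grey cover is at about (165,277), knob (160,275), wing tips (143,257) and (189,300). The red look-alikes are at (507,272) and (146,370).

```bash
cat > h.py <<'E'
from cell import monitor, viewer, order, env
import cv2, numpy as np
def ray(name,uv,z,info=None):
    i=info or viewer.camera_info(name); K=np.array(i["K"]); T=np.array(i["camera_from_world"])
    R,t=T[:3,:3],T[:3,3]; c=-R.T@t
    d=R.T@np.linalg.inv(K)@np.array([uv[0],uv[1],1.]); return (c+d*(z-c[2])/d[2])[:2]
def proj(name,p,info=None):
    i=info or viewer.camera_info(name); q=np.array(i["camera_from_world"])@np.array([*p,1.]); q=np.array(i["K"])@q[:3]; return q[:2]/q[2]
def snap(name,f):
    i=viewer.camera_info(name); im=viewer.read_camera(name)[:,:,::-1].copy(); cv2.imwrite(f"pics/{f}.png",im); return im,i
def st():
    s=monitor.state(); print("t",round(s['t'],2),"p",np.round(s['eef_pos'],1),"r",np.round(s['tcp_rot'],3),"F",np.round(s['ft_force'],1),"op",round(s['opening']*95.1,1),"g",round(s['grip_force'],1)); return s
E
python3 - <<'E'
from h import *
P=lambda n,uv,z:print(n,np.round(ray("top",uv,z),1))
P("capsule top",(454,291),44);P("coaster",(440,291),8)
c=[ray("top",p,18) for p in((228,219),(275,207),(293,273),(245,287))]
print("case",np.mean(c,0),np.round(c,0).tolist())
a=(c[0]+c[1]-c[2]-c[3]);b=(c[0]+c[3]-c[1]-c[2]);print(np.degrees(np.arctan2(a[1],a[0])),np.degrees(np.arctan2(b[1],b[0])),np.linalg.norm(a)/2,np.linalg.norm(b)/2)
P("neck",(261,245),46)
P("knob",(160,275),68)
w=[ray("top",p,32) for p in((143,257),(189,300))];print("cover",np.mean(w,0),w,np.degrees(np.arctan2(*(w[0]-w[1])[::-1])))
i=viewer.camera_info("wrist");s=st();R=np.array(i["camera_from_world"]);print("wrist",np.round(i["K"],0).tolist(),np.round(R,3).tolist(), -R[:3,:3].T@R[:3,3])
E
```

```text
capsule top [ 528.5 -296.3]
coaster [ 531.1 -279.2]
case [622.62232777  67.61486397] [[677.0, 130.0], [700.0, 39.0], [570.0, 5.0], [544.0, 97.0]]
14.307879884227132 104.6806649899686 135.51158850206775 94.6710072712395
neck [620.6  63.8]
knob [564.9 244.8]
cover [561.90481211 243.54253769] [array([603.10217685, 287.53427435]), array([520.70744737, 199.55080103])] 46.87874186543342
t 0.1 p [ 158.1 -604.5  214.1] r [-3.141 -0.     0.256] F [ 0.8 -0.6 -0.5] op 95.3 g 0.0
wrist [[410.0, 0.0, 311.0], [0.0, 410.0, 239.0], [0.0, 0.0, 1.0]] [[0.252, -0.968, -0.001, -624.894], [-0.938, -0.245, 0.246, -26.396], [-0.239, -0.061, -0.969, 390.869], [0.0, 0.0, 0.0, 1.0]] [ 226.07593331 -587.24294893  384.71141282]
```

Request:
move_arm --moves '[0.29,-0.136,0.03,0,0.29,-0.136,0.03,0,0.29,-0.136,0.03,0,0.29,-0.136,0.03,0,0.29,-0.136,0.03,0,0.29,-0.136,0.03,0,0.29,-0.136,0.03,0,0.29,-0.136,0.03,0,0.29,-0.136,0.03,0,0.29,-0.136,0.03,0]' --claw 80

```text
t: 1.35
eef_pos: [528.4, -296.0, 169.2]
tcp_rot: [-3.141, 0.0, 0.256]
ft_force: [0.8, 0.2, -0.2]
opening: 0.839
grip_force: 0.0
```

Request:
move_arm --moves '[0,0,0,0,0,0,0,0,0,0,0,0]'

```text
t: 1.72
eef_pos: [526.7, -298.1, 169.7]
tcp_rot: [3.141, 0.0, 0.254]
ft_force: [-1.0, 0.3, -0.5]
opening: 0.842
grip_force: 0.0
```

Run:
```python
from h import *
s=st(); im,i=snap("wrist","w1")
print("exp capsule px",proj("wrist",(528.5,-296.3,44)))
```

```text
t 1.73 p [ 526.7 -298.1  169.7] r [3.141 0.    0.254] F [-1.   0.3 -0.5] op 80.1 g 0.0
exp capsule px [309.2909839 229.4842613]
```

View pics/w1.png

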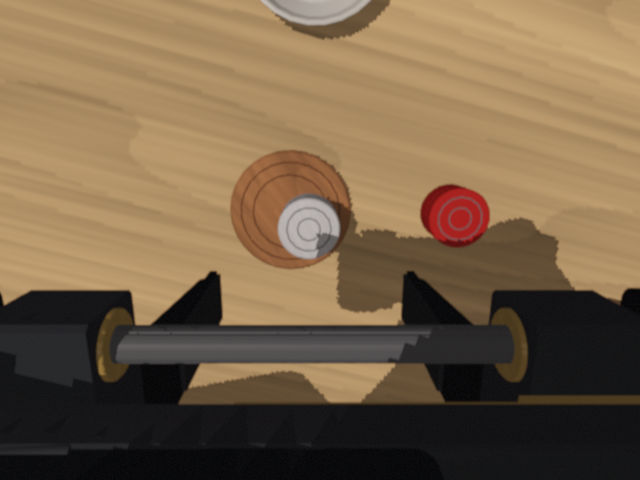

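The capsule's top is centred at (309,228), within a pixel of the prediction, so I'm descending.

Request:
move_arm --moves '[0.015,-0.009,0.2,0,0,0,0.2,0,0,0,0.2,0,0,0,0.2,0,0,0,0.145,0,0,0,0,0,0,0,0,0]'

```text
t: 2.65
eef_pos: [529.3, -296.0, 28.8]
tcp_rot: [3.141, -0.001, 0.255]
ft_force: [0.4, 0.4, -1.0]
opening: 0.842
grip_force: 0.0
```

Request:
move_arm --moves '[0,0,0,0,0,0,0,0,0,0,0,0,0,0,0,0]' --claw 35

```text
t: 3.15
eef_pos: [529.3, -295.4, 28.0]
tcp_rot: [3.141, -0.0, 0.256]
ft_force: [0.1, -1.2, 1.8]
opening: 0.478
grip_force: 26.8
```

Request:
move_arm --moves '[0,0,-0.1,0,0,0,-0.3,0,0,0,-0.4,0,0.105,-0.311,0,0,0.105,-0.311,0,0,0.105,-0.311,0,0,0.105,-0.311,0,0,0.105,-0.311,0,0,0.105,-0.311,0,0,0.105,-0.311,0,0]'

```text
t: 4.4
eef_pos: [553.3, 50.0, 148.9]
tcp_rot: [3.141, -0.001, 0.256]
ft_force: [0.6, -0.8, -0.7]
opening: 0.482
grip_force: 30.0
```

Request:
move_arm --moves '[0,0,0,0,0,0,0,0,0,0,0,0]'

```text
t: 4.78
eef_pos: [553.3, 47.4, 148.1]
tcp_rot: [3.141, -0.0, 0.254]
ft_force: [0.6, -0.1, -0.4]
opening: 0.476
grip_force: 30.0
```

Run:
```python
from h import *
s=st(); im,i=snap("wrist","w2")
print("exp neck px",proj("wrist",(621.5,66,46)))
```

```text
t 4.78 p [553.3  47.4 148.1] r [ 3.141 -0.     0.254] F [ 0.6 -0.1 -0.4] op 45.2 g 30.0
exp neck px [309.48899134 134.12277016]
```

View pics/w2.png

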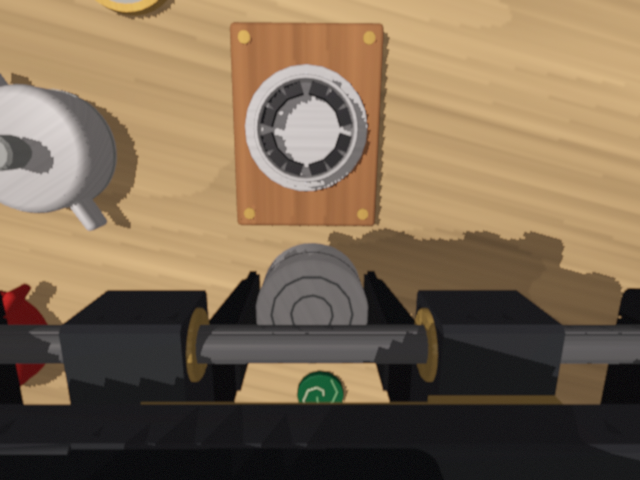

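The plinth corners are at (231,24), (383,24), (376,224) and (238,225), so the case x is in line with tool x. The foam ring is centred at about (306,130), and the cover is on the left.

Run:
```python
from h import *
i=viewer.camera_info("wrist"); im=cv2.imread("pics/w2.png")
c=np.array([ray("wrist",p,18,i) for p in((231,24),(383,24),(376,224),(238,225))]);print("plinth",c.mean(0))
a=c[0]+c[1]-c[2]-c[3];print("yaw",np.arctan2(a[1],a[0]),np.linalg.norm(a)/2)
for z,p in((40,((258,130),(354,130),(306,79),(306,180))),(24,((246,128),(368,128)))):
    q=np.array([ray("wrist",x,z,i) for x in p]);print(z,q.mean(0),q.round(1).tolist())
g=cv2.cvtColor(im,cv2.COLOR_BGR2GRAY); m=((g<75)*255).astype('uint8')[70:190,250:365]
m=cv2.morphologyEx(m,cv2.MORPH_CLOSE,np.ones((9,9)))
k=max(cv2.findContours(m,cv2.RETR_EXTERNAL,cv2.CHAIN_APPROX_NONE)[0],key=cv2.contourArea)
e=cv2.fitEllipse(cv2.convexHull(k));print(e,ray("wrist",(e[0][0]+250,e[0][1]+70),40,i))
```

```text
plinth [623.78119796  68.54920799]
yaw 0.25062792757420066 136.92597452569657
40 [623.17063767  68.82694093] [[615.6, 99.4], [631.4, 38.4], [653.9, 76.7], [591.8, 60.8]]
24 [625.07507758  68.80811655] [[614.5, 109.8], [635.7, 27.8]]
((55.14437484741211, 57.76285934448242), (92.07648468017578, 94.92656707763672), 178.73829650878906) [624.70624065  69.79917048]
```

Request:
move_arm --moves '[0.165,-0.007,0,0,0.165,-0.007,0,0,0.165,-0.006,0,0,0,0,0.2,0,0,0,0.2,0,0,0,0.1,0,0,0,0.05,0,0,0,0,0]'

```text
t: 5.82
eef_pos: [624.5, 69.9, 65.6]
tcp_rot: [3.141, -0.0, 0.255]
ft_force: [-0.2, 0.3, 0.3]
opening: 0.477
grip_force: 30.0
```

Request:
move_arm --moves '[0,0,0,0,0,0,0,0]'

```text
t: 6.08
eef_pos: [624.7, 70.2, 66.1]
tcp_rot: [3.141, -0.001, 0.256]
ft_force: [0.6, 0.4, -0.8]
opening: 0.478
grip_force: 30.0
```

```bash
python3 -c "
from h import *
st()"
```

```text
t 6.08 p [624.7  70.2  66.1] r [ 3.141e+00 -1.000e-03  2.560e-01] F [ 0.6  0.4 -0.8] op 45.4 g 30.0
```

Request:
move_arm --moves '[0,0.006,0.02,0,0,0,0.02,0,0,0,0.02,0,0,0,0.015,0,0,0,0.01,0,0,0,0,0]'

```text
t: 6.82
eef_pos: [624.6, 69.4, 52.6]
tcp_rot: [-3.142, 0.0, 0.256]
ft_force: [-0.8, 1.6, -0.7]
opening: 0.477
grip_force: 30.0
```

Request:
move_arm --moves '[0,0,0.01,0,0,0,0.01,0,0,0,0,0]'

```text
t: 7.2
eef_pos: [624.6, 69.3, 49.6]
tcp_rot: [3.142, -0.0, 0.256]
ft_force: [0.5, 2.1, 1.4]
opening: 0.474
grip_force: 30.0
```

Request:
move_arm --moves '[0,0,0,0,0,0,0,0,0,0,0,0,0,0,-0.15,0,0,0,-0.1,0]' --claw 65

```text
t: 7.82
eef_pos: [624.8, 69.2, 87.9]
tcp_rot: [3.141, -0.001, 0.256]
ft_force: [-0.0, -0.3, -0.2]
opening: 0.683
grip_force: 0.0
```

Request:
move_arm --moves '[0,0,0,0,0,0,0,0,0,0,0,0,0,0,0,0,0,0,0.04,0,0,0,0.04,0]' --claw 0

```text
t: 8.57
eef_pos: [624.4, 69.2, 74.5]
tcp_rot: [-3.142, 0.0, 0.256]
ft_force: [-0.4, -0.2, 1.1]
opening: 0.109
grip_force: 0.0
```

Request:
move_arm --moves '[0,0,0.03,0,0,0,0.02,0,0,0,0.01,0,0,0,0.01,0,0,0,0,0]'

```text
t: 9.2
eef_pos: [624.6, 69.3, 64.7]
tcp_rot: [3.141, -0.0, 0.256]
ft_force: [0.4, 0.8, 0.7]
opening: 0.005
grip_force: 0.6
```

Request:
move_arm --moves '[0,0,0.013,0,0,0,0.013,0,0,0,0,0]'

```text
t: 9.57
eef_pos: [624.6, 69.3, 60.5]
tcp_rot: [3.142, 0.0, 0.256]
ft_force: [-1.3, 0.8, 1.6]
opening: 0.005
grip_force: 0.6
```

Request:
move_arm --moves '[0,0,0.007,0,0,0,0.007,0,0,0,0,0]'

```text
t: 9.95
eef_pos: [624.7, 69.5, 60.3]
tcp_rot: [3.141, -0.001, 0.256]
ft_force: [-6.1, 2.7, 19.0]
opening: 0.002
grip_force: 9.6
```

Request:
move_arm --moves '[0,0,-0.1,0,0,0,-0.35,0,0,0,-0.3,0,-0.112,-0.245,0,0,-0.112,-0.245,0,0,-0.112,-0.245,0,0,-0.112,-0.245,0,0,-0.112,-0.245,0,0,0,0,0,0,0,0,0,0]' --claw 60

```text
t: 11.2
eef_pos: [497.3, 225.5, 171.3]
tcp_rot: [3.141, -0.001, 0.256]
ft_force: [1.5, -0.2, 0.3]
opening: 0.63
grip_force: 0.0
```

Run:
```python
from h import *
s=st(); im,i=snap("wrist","w3")
print("exp knob px",proj("wrist",(565,244,68.5)),"case",proj("wrist",(624,69,60)))
```

```text
t 11.2 p [497.3 225.5 171.3] r [ 3.141e+00 -1.000e-03  2.560e-01] F [ 1.5 -0.2  0.3] op 59.9 g 0.0
exp knob px [309.10692661 135.17544743] case [588.75095762 114.747221  ]
```

View pics/w3.png

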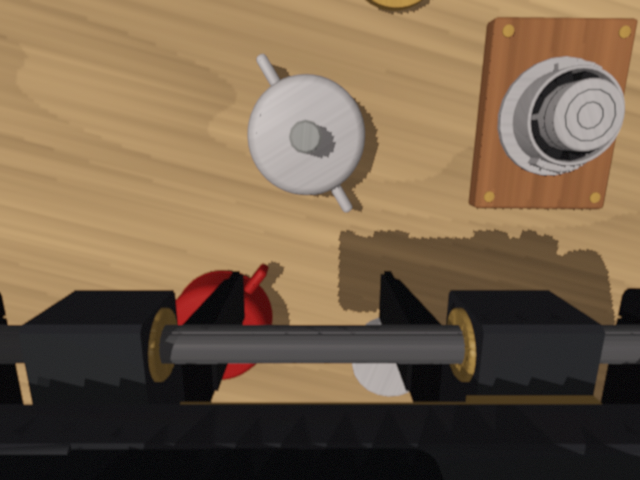

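The capsule's top sits at about (591,115), against (589,115) predicted for z = 60, so it's home and upright. The cover's knob is at about (304,134), with wing ends at about (263,58) and (349,208).

Run:
```python
from h import *
i=viewer.camera_info("wrist")
print("knob",ray("wrist",(304,134),68.5,i),"caps",ray("wrist",(591,115),60,i))
w=[ray("wrist",p,32,i) for p in((263,58),(349,208))];print("wing mid",np.mean(w,0),np.degrees(np.arctan2(*(w[0]-w[1])[::-1])),np.linalg.norm(w[0]-w[1]))
print("cover top", ray("wrist",(306.5,134),43.5,i))
im=cv2.imread("pics/w3.png")[110:160,280:330]; g=cv2.cvtColor(im,cv2.COLOR_BGR2GRAY)
cv2.imwrite("pics/k.png",cv2.resize(im,None,fx=8,fy=8))
```

```text
knob [564.88206143 247.37723475] caps [624.22541973  67.49963603]
wing mid [563.97215767 244.8710516 ] 45.076874327428975 123.57105290898723
cover top [565.28281766 246.1113711 ]
```

View pics/k.png

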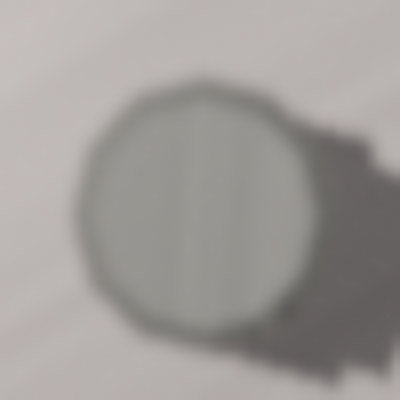

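Request:
move_arm --moves '[0.155,-0.006,0,0,0.155,-0.006,0,0,0.156,-0.006,0,0,0,0,0.25,0,0,0,0.25,0,0,0,0.2,0,0,0,0.12,0,0,0,0,0,0,0,0,0]'

```text
t: 12.38
eef_pos: [564.5, 246.0, 49.1]
tcp_rot: [3.142, -0.001, 0.256]
ft_force: [0.1, 0.2, 0.7]
opening: 0.628
grip_force: 0.0
```

Request:
move_arm --moves '[0,0,0,0,0,0,0,0,0,0,0,0,0,0,0,0]' --claw 10

```text
t: 12.88
eef_pos: [563.8, 246.1, 48.2]
tcp_rot: [3.142, -0.0, 0.256]
ft_force: [0.1, 0.4, -0.5]
opening: 0.267
grip_force: 0.0
```

```bash
python3 -c "
from h import *
st()"
```

```text
t 12.88 p [563.8 246.1  48.2] r [ 3.142 -0.     0.256] F [ 0.1  0.4 -0.5] op 25.4 g 0.0
```

Request:
move_arm --moves '[0,0,0,0,0,0,0,0,0,0,0,0]'

```text
t: 13.25
eef_pos: [563.8, 246.2, 48.2]
tcp_rot: [3.142, -0.0, 0.256]
ft_force: [-0.4, 0.5, 2.8]
opening: 0.226
grip_force: 30.0
```

Request:
move_arm --moves '[0,0,-0.05,0,0,0,-0.15,0,0,0,-0.25,0,0,0,-0.25,0,0,0,-0.1,-0.05,0,0,0,-0.08,0,0,0,-0.09,0,0,0,-0.09,0,0,0,-0.06,0,0,0,0]'

```text
t: 14.5
eef_pos: [563.6, 246.0, 168.2]
tcp_rot: [3.142, 0.0, 0.836]
ft_force: [-0.2, 0.1, -2.1]
opening: 0.225
grip_force: 30.0
```

Run:
```python
from h import *
s=st(); y=s['tcp_rot'][2]; d=np.array([623.7,68.7])-s['eef_pos'][:2]
print("dx,dy tool",(d@[np.cos(y),np.sin(y)])/150,(d@[np.sin(y),-np.cos(y)])/150)
```

```text
t 14.5 p [563.6 246.  168.2] r [3.142 0.    0.836] F [-0.2  0.1 -2.1] op 21.4 g 30.0
dx,dy tool -0.6084748909967185 1.0893129248100342
```

Request:
move_arm --moves '[-0.122,0.218,0,0,-0.122,0.218,0,0,-0.122,0.218,0,0,-0.122,0.218,0,0,-0.12,0.217,0,0,0,0,0.1,0,0,0,0.1,0,0,0,0.1,0,0,0,0,0,0,0,0,0]'

```text
t: 15.75
eef_pos: [624.1, 69.4, 123.3]
tcp_rot: [3.141, -0.0, 0.838]
ft_force: [0.3, 0.4, -1.0]
opening: 0.222
grip_force: 30.0
```

Run:
```python
from h import *
s=st(); y=s['tcp_rot'][2]; d=np.array([623.8,68.6])-s['eef_pos'][:2]
print("dx,dy tool",(d@[np.cos(y),np.sin(y)])/150,(d@[np.sin(y),-np.cos(y)])/150)
im,i=snap("top","t2"); cv2.imwrite("pics/t2c.png",cv2.resize(im[150:350,100:400],None,fx=2.5,fy=2.5))
```

```text
t 15.75 p [624.1  69.4 123.3] r [ 3.141 -0.     0.838] F [ 0.3  0.4 -1. ] op 21.1 g 30.0
dx,dy tool -0.005509970285397718 0.0023196267632833293
```

View pics/t2c.png

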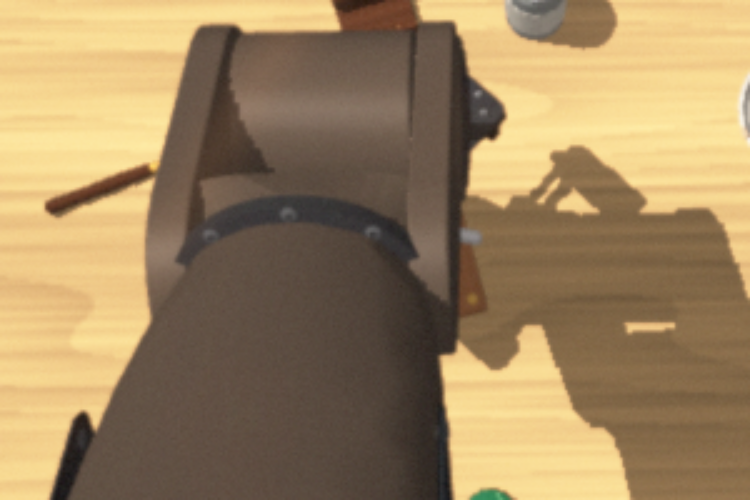

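The arm hides the case in the top view; only a wing tip shows, at about (470,237). I'll go down by force.

Request:
move_arm --moves '[-0.005,0.002,0.08,0,0,0,0.08,0,0,0,0.04,0,0,0,0.03,0,0,0,0,0]'

```text
t: 16.42
eef_pos: [623.6, 68.4, 88.2]
tcp_rot: [-3.141, 0.0, 0.837]
ft_force: [-0.2, 3.2, -4.2]
opening: 0.225
grip_force: 30.0
```

Request:
move_arm --moves '[0,0,0.025,0,0,0,0.025,0,0,0,0,0]'

```text
t: 16.8
eef_pos: [623.7, 68.3, 80.8]
tcp_rot: [-3.141, 0.0, 0.837]
ft_force: [0.3, 2.4, -3.8]
opening: 0.225
grip_force: 30.0
```

Request:
move_arm --moves '[0.003,-0.003,0.02,0,0,0,0.015,0,0,0,0.015,0,0,0,0.008,0,0,0,0,0,0,0,0,0]'

```text
t: 17.55
eef_pos: [623.6, 68.8, 72.4]
tcp_rot: [3.142, 0.0, 0.837]
ft_force: [0.1, 0.4, -2.2]
opening: 0.223
grip_force: 30.0
```

Request:
move_arm --moves '[0,0,0.005,0,0,0,0,0,0,0,0,0]'

```text
t: 17.92
eef_pos: [623.7, 68.9, 72.1]
tcp_rot: [3.141, -0.0, 0.837]
ft_force: [-2.2, 1.0, 6.4]
opening: 0.227
grip_force: 30.0
```

Request:
move_arm --moves '[0,0,0,0,0,0,0,0,0,0,0,0,0,0,0,0,0,0,-0.1,0,-0.1,0,-0.3,0,-0.2,0,-0.1,0,-0.2,0,0,0,0,0,0,0,0,0,0,0]' --claw 60

```text
t: 19.18
eef_pos: [574.1, 13.3, 147.3]
tcp_rot: [3.141, -0.001, 0.837]
ft_force: [-0.0, -0.4, -1.3]
opening: 0.632
grip_force: 0.0
```

Run:
```python
from h import *
s=st(); im,i=snap("wrist","w4")
print("exp knob",proj("wrist",(623.7,68.7,92.5)),"wingA tip",proj("wrist",(623.6+65*.194,68.8+65*.981,56)),proj("wrist",(623.6-65*.194,68.8-65*.981,56)))
np.save("w4.npy",i["camera_from_world"])
```

```text
t 19.18 p [574.1  13.3 147.3] r [ 3.141e+00 -1.000e-03  8.370e-01] F [-0.  -0.4 -1.3] op 60.1 g 0.0
exp knob [309.49525428 126.33077157] wingA tip [252.10991573  28.35760126] [360.97533089 216.53530008]
```

View pics/w4.png

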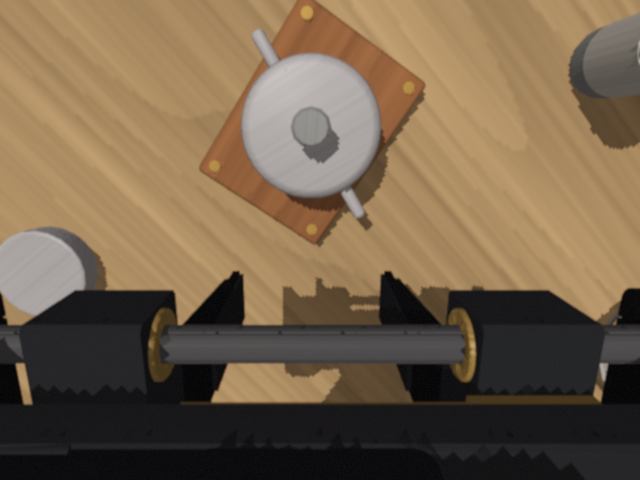

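The cover sits on the case as expected: knob (311,126), wing tips (260,33) and (360,214). I'll push the near wing (lower right) clockwise from its far side with shut fingers.

Request:
move_arm --moves '[0,0,0,-0.1,0,0,0,-0.1,0,0,0,-0.1,0,0,0,-0.042,0.03,0.205,0,0,0.03,0.205,0,0,0,0,0,0,0,0,0,0,0,0,0,0]' --claw 0

```text
t: 20.35
eef_pos: [634.9, 10.3, 146.7]
tcp_rot: [-3.141, 0.0, 1.375]
ft_force: [-0.1, 0.1, 0.2]
opening: 0.007
grip_force: 0.0
```

Run:
```python
from h import *
s=st(); y=s['tcp_rot'][2]; d=np.array([623.7,68.7])-s['eef_pos'][:2]
print("axis in tool mm",d@[np.cos(y),np.sin(y)],d@[np.sin(y),-np.cos(y)])
```

```text
t 20.35 p [634.9  10.3 146.7] r [-3.141  0.     1.375] F [-0.1  0.1  0.2] op 0.7 g 0.0
axis in tool mm 55.114259394403575 -22.368957688847118
```

Request:
move_arm --moves '[0,0.015,0.2,0,0,0,0.2,0,0,0,0.1,0,0,0,0.1,0,0,0,0.07,0,0,0,0.05,0,0,0,0,0]'

```text
t: 21.22
eef_pos: [637.6, 9.5, 38.4]
tcp_rot: [-3.141, 0.0, 1.374]
ft_force: [0.3, -1.2, 0.6]
opening: 0.002
grip_force: 0.0
```

Request:
move_arm --moves '[0,-0.03,0,0,0,-0.02,0,0,0,0,0,0]'

```text
t: 21.6
eef_pos: [630.2, 11.1, 39.0]
tcp_rot: [3.141, 0.0, 1.374]
ft_force: [0.4, 0.4, 0.3]
opening: 0.003
grip_force: 0.0
```

Request:
move_arm --moves '[-0.0073,-0.0259,0,0.0444,-0.0073,-0.0259,0,0.0444,-0.0073,-0.0259,0,0.0444,-0.0073,-0.0259,0,0.0444]'

```text
t: 22.1
eef_pos: [614.7, 11.4, 39.0]
tcp_rot: [3.14, -0.001, 1.093]
ft_force: [1.1, 0.3, -1.0]
opening: -0.001
grip_force: 0.5
```

Request:
move_arm --moves '[-0.0073,-0.0259,0,0.0444,-0.0073,-0.0259,0,0.0444,-0.0073,-0.0259,0,0.0444,-0.0073,-0.0259,0,0.0444]'

```text
t: 22.6
eef_pos: [599.3, 16.2, 39.0]
tcp_rot: [3.141, -0.001, 0.814]
ft_force: [1.5, 0.4, -0.1]
opening: 0.005
grip_force: 0.5
```

Run:
```python
from h import *
s=st(); y=s['tcp_rot'][2]; d=np.array([623.7,68.7])-s['eef_pos'][:2]
print("axis in tool mm",d@[np.cos(y),np.sin(y)],d@[np.sin(y),-np.cos(y)])
```

```text
t 22.6 p [599.3  16.2  39. ] r [ 3.141e+00 -1.000e-03  8.140e-01] F [ 1.5  0.4 -0.1] op 0.4 g 0.5
axis in tool mm 54.9216110582166 -18.339742576962067
```

Request:
move_arm --moves '[-0.0073,-0.0259,0,0.0444,-0.0073,-0.0259,0,0.0444,-0.0073,-0.0259,0,0.0444,-0.0073,-0.0259,0,0.0444,-0.0073,-0.0259,0,0.0444,-0.0073,-0.0259,0,0.0444,-0.005,-0.018,0,0.03]'

```text
t: 23.48
eef_pos: [578.3, 33.0, 38.9]
tcp_rot: [3.141, -0.001, 0.349]
ft_force: [-0.4, -2.1, 0.1]
opening: 0.003
grip_force: 0.7
```

Request:
move_arm --moves '[-0.0036,-0.013,0,0.0222,-0.0018,-0.0065,0,0.0111,0,0,0,0]'

```text
t: 23.85
eef_pos: [576.5, 35.5, 38.8]
tcp_rot: [3.141, -0.0, 0.299]
ft_force: [0.8, -1.5, 1.4]
opening: 0.006
grip_force: 0.5
```

Request:
move_arm --moves '[-0.0036,-0.013,0,0.0222,0,-0.01,0,0,0,0,0,0]'

```text
t: 24.22
eef_pos: [574.9, 38.7, 38.7]
tcp_rot: [3.141, 0.0, 0.265]
ft_force: [-0.7, -2.2, 1.6]
opening: 0.001
grip_force: 0.7
```

Request:
move_arm --moves '[0,-0.01,0,0,0,-0.007,0,0,0,0,0,0]'

```text
t: 24.6
eef_pos: [574.2, 41.3, 38.6]
tcp_rot: [3.142, 0.0, 0.264]
ft_force: [-0.7, -1.3, 0.8]
opening: 0.006
grip_force: 0.7
```

Request:
move_arm --moves '[0,-0.01,0,0,0,-0.005,0,0,0,0,0,0]'

```text
t: 24.98
eef_pos: [573.6, 43.4, 38.6]
tcp_rot: [3.142, 0.0, 0.264]
ft_force: [-1.0, -2.6, 1.4]
opening: 0.001
grip_force: 1.0
```

Request:
move_arm --moves '[0,-0.007,0,0,0,-0.005,0,0,0,0,0,0]'

```text
t: 25.35
eef_pos: [573.0, 44.3, 38.7]
tcp_rot: [3.141, 0.001, 0.264]
ft_force: [-1.7, -7.9, 3.0]
opening: 0.004
grip_force: 4.3
```

Force is rising, so this is probably the stop. One more small push.

Request:
move_arm --moves '[0,-0.005,0,0,0,-0.005,0,0,0,0,0,0]'

```text
t: 25.72
eef_pos: [572.5, 45.0, 38.9]
tcp_rot: [3.14, 0.001, 0.264]
ft_force: [-3.6, -15.5, 5.7]
opening: 0.003
grip_force: 7.4
```

Run:
```python
from h import *
st()
```

```text
t 25.73 p [572.5  45.   38.9] r [3.14e+00 1.00e-03 2.64e-01] F [ -3.6 -15.5   5.7] op 0.3 g 7.4
```

Request:
move_arm --moves '[0,0.03,0,0,-0.02,0.05,0,0,0,0,-0.1,0,-0.05,0,-0.3,0,-0.1,0,-0.35,0,0,0,0,0,0,0,0,0]'

```text
t: 26.6
eef_pos: [551.2, 28.5, 151.5]
tcp_rot: [3.141, -0.001, 0.264]
ft_force: [0.4, -0.7, -0.3]
opening: 0.002
grip_force: 0.0
```

Run:
```python
from h import *
s=st(); im,i=snap("wrist","w5")
print("knob",proj("wrist",(623.7,68.7,92.5)))
for r in(65,42,-42,-65):
    print(r,proj("wrist",(623.7+r*np.cos(.253),68.7+r*np.sin(.253),56)))
```

```text
t 26.6 p [551.2  28.5 151.5] r [ 3.141e+00 -1.000e-03  2.640e-01] F [ 0.4 -0.7 -0.3] op 0.2 g 0.0
knob [273.5548628  114.71243764]
65 [277.73194097   1.04960177]
42 [278.14188282  44.00461145]
-42 [279.48964801 185.22773341]
-65 [279.82262427 220.11804448]
```

View pics/w5.png

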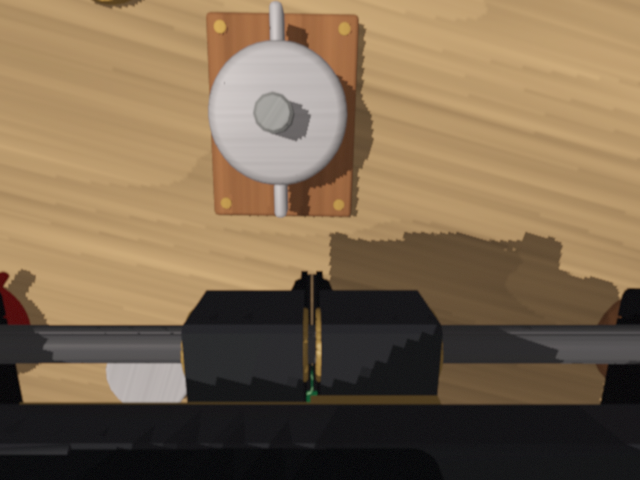

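The wings are at (277,5) and (280,213), in line with the case's x axis. The cover sits flat and the robot touches nothing.

```bash
python3 -c "
from cell import order
print(order.job_done())"
```

```text
the job is handed in; nothing more can be done
None
```

I've handed the job in: the capsule is pressed home, and the cover sits flat on the case, turned clockwise to its stop by a wing. It took about 27 s, and no verdict came back.

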